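Put the label printer back into service after a roll change

TASK

The label printer on the desk has a fresh roll in it and its cover is still standing open. With closed fingers, push the cover down until it latches shut, then press the left half of the power rocker so that the printer is switched on, and only then press the round feed key fully in and let it come back up. Only push things: do not lift or shift the printer, do not press the small oblong pause key, and leave everything round the printer where it is.

Things in the scene. Friction and masses are not known exactly. Their poses are not given: they have to be found in the camera images.
- printer: grey desktop label printer, loose on rubber feet, 1.6 kg, 230 mm deep (x) x 170 wide (y) x 100 high when shut. Origin: centre of underside; x to its back, y to its left seen from the front, z up. The front (x -115 to -51 mm) is a flat deck, top at z 84 mm, with power rocker, pause key and feed key in a row from left to right at x -86 mm; behind it the cover over the label roll.
- cover (a joint): cover angle in rad about its rear hinge: 0 shut; starts 0.5 to 0.85 open. Grey frame with clear window, 150 mm from hinge to front edge, 160 wide. A stiff hinge keeps it where it is left; about 2 N at the front edge moves it, and the last 12 mm there take about 5 N, until a spring hook snaps over and holds it at 0 to 0.01 (stop at -0.008). Short of that it springs up to about 0.1.
- cover_hinge (a point): middle of the cover's hinge line, at (98, 0, 88) mm in the printer's frame; axes as the printer's. The hinge line runs along the printer's y.
- cover_front (a point): point on the cover's outer (top) face, in the middle of its width, 128 mm from the hinge line towards the front edge and 10 mm above the hinge line's plane when shut; a good place to push. It moves with the cover; its z axis is the outward normal of the face, its x axis points along the cover towards the hinge.
- power (a joint): power rocker angle in rad: 0 off (right half down, at the start), 0.36 on (left half down). Black V-shaped paddle 31 mm long (printer's y) x 20 mm, centre at (-86, 50) mm in the printer's frame. Off, the left half's outer end stands about 11 mm above the deck; it goes down about 5 mm, snaps over the middle at 3 to 6 N and stays.
- power_on_half (a point): point on the raised face of the rocker's left half while it is off, at (-86, 62, 94) mm in the printer's frame, 12 mm left of the rocker's pivot; fixed to the printer, so it does not go down with the rocker. Press straight down here to switch on.
- feed (a joint): travel of the feed key in m: 0 up, 0.004 fully in (about 4 N); it springs back when let go.
- feed_top (a point): middle of the top face of the feed key: round black key 22 mm in diameter, the right one on the deck, at (-86, -55) mm in the printer's frame, its top 91 mm above the desk, 7 mm above the deck. Moves with the key.
- pause (a joint): travel of the pause key in m: 0 up, 0.004 fully in. Not to be pressed.
- pause_top (a point): middle of the top face of the pause key: oblong black key 9 x 16 mm between the rocker and the feed key, at (-86, -8) mm in the printer's frame, its top 90.5 mm above the desk.
- release (a joint): travel in m of the spring hook that holds the cover and of its release button (22 x 10 mm, on the printer's left wall at x -25, z 62 mm, standing out 4 mm): 0 hook home, 0.006 fully pressed in. It gives way for a moment as the cover snaps shut. Pressing the button frees the cover; it is not needed.
- label_roll: spare roll of paper labels standing on its end at the right of the printer, 68 mm in diameter, 58 mm high; bystander. Origin: centre of its underside.
- pen: marker pen, 17 x 135 x 16 mm, lying along the right side of the printer near its front corner; bystander. Origin: centre of its underside.
- multimeter: yellow hand meter lying at the left of the desk, 170 x 86 x 49 mm; bystander. Origin: centre of its underside.
- cell: battery cell, 50 x 14 x 14 mm, lying at the right; bystander. Origin: centre of its underside.
- tape: roll of black tape lying flat at the far left, 62 x 60 x 19 mm; bystander. Origin: centre of its underside.
- usb: dark memory stick, 18 x 50 x 8 mm, lying at the right; bystander. Origin: centre of its underside.

How it is judged:
On the way, in this order (a step that is already met when the one before it is completed fails the run):
1. the cover is shut and its hook has snapped home (value of joint cover below 0.03 rad and value of joint release below 0.0015 m), for 0.2 s.
2. the power rocker is switched on (value of joint power above 0.3 rad), for 0.1 s.
3. the feed key is pressed in (value of joint feed above 0.003 m), for 0.05 s.
At the end, for the whole second after the job is handed in: The cover is latched shut (under 0.03 rad, hook home within 1.5 mm), the power rocker is on (over 0.3 rad), and the feed key, pressed at least 3 mm after that, is back up (within 1 mm), as is the pause key (all of step 1 and value of joint power above 0.3 rad and value of joint each of feed, pause below 0.001 m); the robot touches nothing.
It fails at once if the power is switched on while the cover is not shut (value of joint power above 0.22 rad and value of joint cover above 0.05 rad).
It fails at once if the feed key is pressed before the power is on (value of joint feed above 0.002 m and value of joint power below 0.14 rad).
It fails at once if the pause key is pressed (value of joint pause above 0.002 m).
It fails at once if the cover is lifted further open, or the printer is lifted, tilted or shoved more than 25 mm (distance of printer from where it was at the start of the episode above 0.025 m or height (world z) of printer above 0.012 m or angle between printer's own z axis and vertical above 0.09 rad or value of joint cover above 1 rad).
It fails at once if a thing beside the printer is moved more than 20 mm (distance of any of label_roll, usb, pen, multimeter, cell, tape from where it was at the start of the episode above 0.02 m).
It also fails if it takes over 43 s, if anything falls off the work surface, if the arm or the gripper's body presses on something with over 40 N, if the wrist force passes 120 N, or if a joint passes its speed limit or range.

ROBOT

A 6-joint arm with a two-finger parallel gripper is mounted at the origin on a cart in front of the work surface, level with it; the furniture and walls round the work are solid. World frame = base frame: x ahead of the robot, y to its left, z up, the work surface at z = 0. Lengths are in m, angles in rad, forces in N, time in s.
With the tool pointing down it reaches from about 0.35 to 0.925 m from the base axis. Payload 6.4 kg.
Tool frame: the origin (TCP) lies on the mounting face of the last link; the fingertips stand 173 mm ahead of it and the grasp point (between the pads) lies 155 mm ahead of it (r.tip_extent is the distance from the TCP to the fingertips, in m); z points along the fingers, y is the line along which they close (so a half turn about z gives the same grasp; the last joint's range is limited). The gripper opens to 85 mm and grips with 20 to 120 N. Pads are 22 mm wide; open, the fingers measure 114 mm over their backs; the gripper's body (76 mm by 85 mm) begins 54 mm behind the grasp point. The pads swing forward as they close: fully open they stand 13 mm farther back than shut.
Start: joints at [-1.476, 0.245, 1.558, -0, 1.339, -0.174], TCP at [0.173, -0.627, 0.405] pointing down, gripper open.
Joint ranges: [-3.13, 3.13], [-1.02, 2.26], [0.13, 2.54], [-0.95, 4.09], [0.21, 2.88], [-2.74, 2.74]. Speed limits (rad/s): [2.57, 2.57, 3.14, 3.14, 3.14, 3.14].

INTERFACE

Orientations are given as a unit quaternion [x, y, z, w].
In Python, from station import r, snapshot, ticket gives the robot as it stands. The module is installed in compiled form; this text tells all that it offers.
- The arm moves only by the shell command python3 -m creep 'ROWS'. ROWS is a JSON object of lists of equal length, an entry for each row: "grip": the finger opening in m, from 0 to 0.0854; "slide": the shift along the tool's x, y, z in m, a list of three; "yaw": the turn about the tool's z in degrees. A call has 1 to 5 rows; each row is the pose to reach, as a shift and turn from the pose commanded when the call began, along the tool's axes at that moment; what a row does not reach only later rows make up. A row lasts 1/12 s, in which the tool goes at most 41.7 mm and 7.16 degrees, less where a joint would pass 70% of its speed; a pose out of reach is approached as far as the arm can. A call with a gripper value outside its range is refused whole. The fingers move at their own pace and stop on an object; the grip force is fixed at half the most. Time passes only in rows, so rows that repeat a pose let the fingers close. It gives the time, the measured TCP pose, the force, the opening and the grip force at its end, in the units of the state.
- r.read_state(): the state, without advancing time (a new reading comes with each control period).
- snapshot(name): name is "side" or "top" or "wrist"; returns a dict with "img" (420x560x3 uint8, red, green, blue), "vfov" (degrees; the focal length in pixels is half the picture's height over the tangent of half this angle, whatever the lens; pixels are square), "cx", "cy" (the principal point, pixels), "R" (3x3) and "t" (3): a world point X has camera coordinates R X + t. Camera axes: x right, y down, z forward; pixel columns grow to the right and rows downward; lengths in m; the calibration is good to about 2 mm. A picture is of the moment at which its call begins. There is no depth.
- ticket.sign_off(): hands the job in; it is judged then, once.
The state is a dict: "t": time; "qpos": joint angles; "qd": joint speeds; "effort": joint torques, N m; "tool_pos": TCP position; "eef_rot": TCP orientation; "wrist_force": force on the tool from outside, world axes, zero at the start; "moment": the same for the moment, N m; "opening": opening from 0.0 (shut) to 1.0 (fully open); "finger_force": force on a finger pad.
Only numpy, scipy, OpenCV 4.12 (cv2) and the standard library are available. Lean on these libraries where they do the work, as an engineer would, in place of code of your own. Each camera call takes 0.05 s, during which the arm holds its last target. There are 200 camera calls.

## Working session

There is one attempt and no reset: what is moved stays moved. The work goes in short steps, Python scripts to look and compute and a shell command to move; the robot and the scene stay as the last step left them, time stands still between calls to the robot, and variables do not carry over. Pictures are saved under pics/ and viewed, at most 10 in all, crops included, and the job is handed in when it is done.

```bash
mkdir -p pics
python3 - <<'E'
from station import r, snapshot
import cv2, numpy as np
for n in ["top","side"]:
    s=snapshot(n); cv2.imwrite(f"pics/{n}0.png",s["img"][:,:,::-1]); print(n,s["vfov"],s["cx"],s["cy"],np.round(s["R"],3).tolist(),np.round(s["t"],3).tolist(), (-np.array(s["R"]).T@s["t"]).round(3))
st=r.read_state(); print(st, r.tip_extent)
E
```

```text
top 48.18809895202037 274.0089680672458 211.5986677524936 [[0.029, -1.0, 0.011], [-0.99, -0.03, -0.135], [0.135, -0.007, -0.991]] [-0.022, 0.6, 1.045] [0.454 0.003 1.116]
side 48.18912657250597 277.98197102080553 208.80632600454197 [[-0.871, -0.491, 0.021], [-0.335, 0.563, -0.755], [0.359, -0.665, -0.655]] [0.526, 0.26, 1.037] [0.173 0.801 0.865]
{'t': 0.1, 'qpos': array([-1.47609724e+00,  2.45760828e-01,  1.55886830e+00,  6.15630386e-06,
        1.33870260e+00, -1.74100351e-01]), 'qd': array([-3.59590094e-05, -1.64550618e-03, -2.30259424e-03,  6.02377091e-04,
       -3.98768553e-04,  7.03519491e-05]), 'effort': array([ 4.08110336e-04, -4.30668747e+01, -3.27130795e+01, -1.97591512e-04,
        2.82204535e-03,  6.41446704e-06]), 'tool_pos': array([ 0.17261054, -0.62646106,  0.40369244]), 'eef_rot': array([ 9.90981665e-01,  1.33994711e-01,  3.75047349e-05, -8.68732771e-04]), 'wrist_force': array([0.31999179, 0.62181126, 0.8315944 ]), 'moment': array([-0.02807202,  0.03256586,  0.01918391]), 'finger_force': 0.0, 'opening': 1.000652277773986} 0.1734
```

View pics/top0.png

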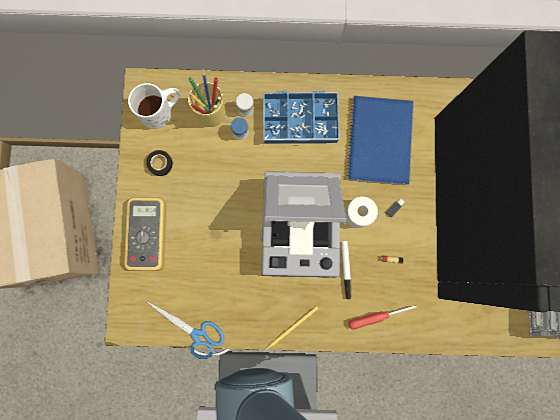

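View pics/side0.png

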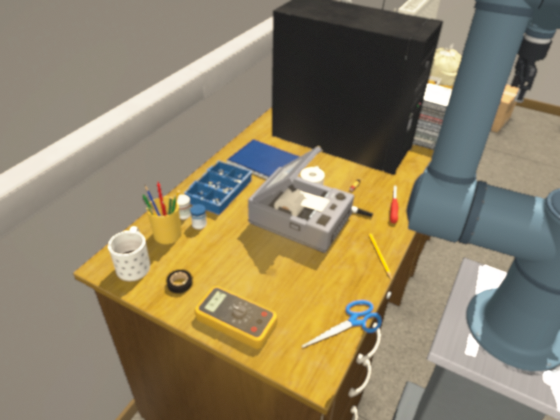

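The top view shows the printer facing the robot: deck at row ~263, rocker near (278,263), pause (305,263), feed (326,264), and the open cover at rows 173–222. The tower is on the right (columns 436+), between the arm's start and the printer. The side view confirms the open cover.

```bash
cat > h.py <<'E'
import numpy as np, cv2
from station import r, snapshot
def ray(s,uv):
    R=np.array(s["R"]);t=np.array(s["t"]);f=s["img"].shape[0]/2/np.tan(np.radians(s["vfov"])/2)
    d=R.T@np.array([(uv[0]-s["cx"])/f,(uv[1]-s["cy"])/f,1.]); return -R.T@t,d/np.linalg.norm(d)
def onz(s,uv,z):
    c,d=ray(s,uv); return c+d*(z-c[2])/d[2]
def cross(s1,a,s2,b):
    c1,d1=ray(s1,a);c2,d2=ray(s2,b);A=np.stack([d1,-d2],1);k=np.linalg.lstsq(A,c2-c1,rcond=None)[0]
    p,q=c1+k[0]*d1,c2+k[1]*d2; return (p+q)/2,np.linalg.norm(p-q)
def proj(s,X):
    R=np.array(s["R"]);c=R@np.array(X)+s["t"];f=s["img"].shape[0]/2/np.tan(np.radians(s["vfov"])/2)
    return np.array([f*c[0]/c[2]+s["cx"],f*c[1]/c[2]+s["cy"]])
E
python3 - <<'E'
from h import *
s=snapshot("top"); g=s["img"].max(2)
m=np.zeros_like(g);m[252:276,264:342]=(g[252:276,264:342]<75)*255
n,l,st,c=cv2.connectedComponentsWithStats(m)
for i in range(1,n):
    if st[i,4]>8: print(st[i],c[i].round(1),onz(s,c[i],0.09).round(4))
print("deck FL,FR",onz(s,(263,275),.084).round(3),onz(s,(339,276),.084).round(3))
w=snapshot("side")
print("tower",[cross(s,a,w,b)[0].round(3).tolist() for a,b in [((436,116),(273,10))]], onz(s,(438,297),0).round(3),onz(w,(277,134),0).round(3),onz(w,(394,165),0).round(3))
a=cv2.resize(s["img"][165:285,250:360],None,fx=5,fy=5,interpolation=2); cv2.imwrite("pics/topc.png",a[:,:,::-1])
b=cv2.resize(w["img"][140:255,240:380],None,fx=5,fy=5,interpolation=2); cv2.imwrite("pics/sidec.png",b[:,:,::-1])
E
```

```text
[269 257  17  11 121] [278.5 262.3] [ 0.4829 -0.0172  0.09  ]
[320 258  12  12  89] [324.9 263.1] [ 0.4842 -0.1183  0.09  ]
[300 260   9   6  53] [304.1 262.5] [ 0.484  -0.0728  0.09  ]
[264 275   9   1   9] [268. 275.] [0.4549 0.0048 0.09  ]
deck FL,FR [0.455 0.016 0.084] [ 0.457 -0.15   0.084]
tower [[0.712, -0.211, 0.487]] [ 0.415 -0.396  0.   ] [ 0.844 -0.418  0.   ] [ 0.435 -0.451  0.   ]
```

View pics/topc.png

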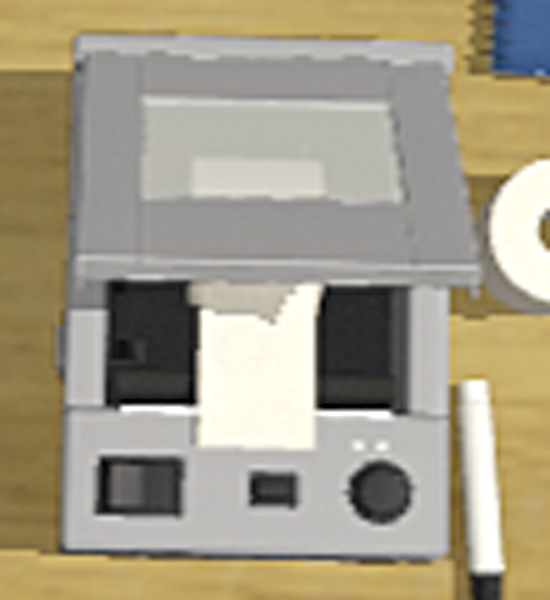

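View pics/sidec.png

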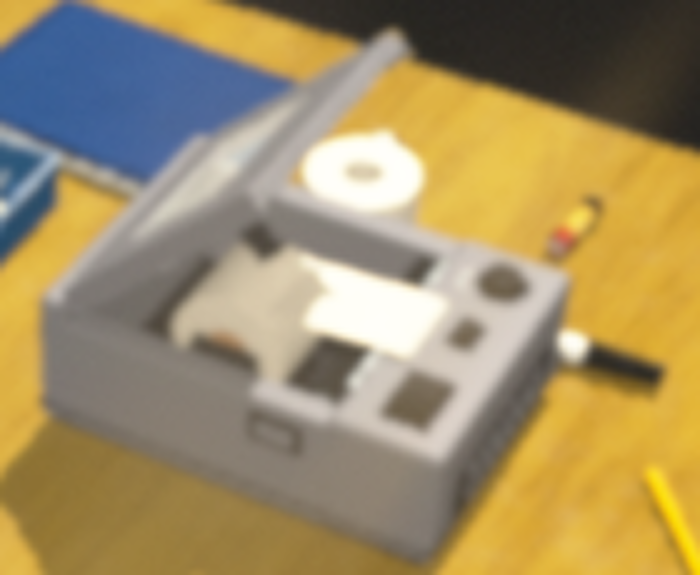

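The crops show the rocker, pause and feed keys in the order described. The cover's right front corner is at about top pixel (345.6,220) and side pixel (321,149). I'll triangulate the cover and keys, then start the retreat path around the tower.

```bash
python3 - <<'E'
from h import *
s=snapshot("top");w=snapshot("side")
p,e=cross(s,(345.6,219),w,(321,149)); print("corner",p.round(4),e.round(4),"angle",np.arctan2(p[2]-.093,.668-p[0]))
print("tower top back",cross(s,(525,35),w,(273,10)))
for n,uv in dict(feed=(340.4,196.4),pause=(333,206.6),rocker=(324,220)).items(): print(n,onz(w,uv,.09).round(4))
E
python3 -m creep '{"grip":[0,0,0,0,0],"slide":[[0.022,-0.033,0],[0.044,-0.066,0],[0.066,-0.099,0],[0.088,-0.132,0],[0.11,-0.165,0]],"yaw":[0,0,0,0,0]}'
python3 -m creep '{"grip":[0,0,0,0,0],"slide":[[0.022,-0.033,0],[0.044,-0.066,0],[0.066,-0.099,0],[0.088,-0.132,0],[0.11,-0.165,0]],"yaw":[0,0,0,0,0]}'
```

```text
corner [ 0.5672 -0.1475  0.1885] 0.0056 angle 0.7582821203829739
tower top back (array([ 0.84729922, -0.39151595,  0.41933432]), np.float64(0.006489493289573124))
feed [ 0.4824 -0.1119  0.09  ]
pause [ 0.4821 -0.0645  0.09  ]
rocker [ 0.4803 -0.0068  0.09  ]
t: 0.72
tool_pos: [0.2351, -0.4366, 0.4044]
eef_rot: [0.991, 0.134, 0.0, -0.0]
wrist_force: [1.0, -0.1, 0.9]
opening: 0.298
finger_force: 0.0
t: 1.13
tool_pos: [0.2971, -0.2483, 0.4047]
eef_rot: [0.991, 0.134, 0.0, 0.0]
wrist_force: [0.0, 0.1, -0.7]
opening: -0.003
finger_force: 0.0
```

```bash
python3 -m creep '{"grip":[0,0,0,0,0],"slide":[[0.031,-0.019,0],[0.062,-0.038,0],[0.093,-0.057,0],[0.124,-0.076,0],[0.155,-0.095,0]],"yaw":[0,0,0,0,0]}' >/dev/null
python3 -m creep '{"grip":[0,0,0,0,0],"slide":[[0.03,-0.018,0],[0.06,-0.036,0],[0.06,-0.036,0],[0.06,-0.036,0],[0.06,-0.036,0]],"yaw":[-7,-14,-21,-28,-35]}' >/dev/null
python3 -m creep '{"grip":[0,0,0,0,0],"slide":[[0,0,0],[0,0,0],[0,0,0],[0,0,0],[0,0,0]],"yaw":[-7,-14,-21,-28,-35]}' >/dev/null
python3 -m creep '{"grip":[0,0],"slide":[[0,0,0],[0,0,0]],"yaw":[-5,-5]}'
python3 - <<'E'
from h import *
s=snapshot("wrist"); cv2.imwrite("pics/w1.png",s["img"][:,:,::-1]); print((-np.array(s["R"]).T@s["t"]).round(3),np.round(s["R"],2).tolist())
for n,p in dict(rocker=(.484,-.015,.09),pause=(.484,-.073,.09),feed=(.484,-.12,.09),tip=(.47,-.065,.23)).items(): print(n,proj(s,p).round(1))
E
```

```text
t: 2.55
tool_pos: [0.4695, -0.0667, 0.4047]
eef_rot: [0.704, 0.71, 0.0, 0.0]
wrist_force: [0.1, 0.4, 0.1]
opening: 0.002
finger_force: 0.0
[0.468 0.016 0.373] [[1.0, 0.01, -0.0], [0.01, -0.95, 0.33], [0.0, -0.33, -0.95]]
rocker [292.1 143.2]
pause [290.5 203.1]
feed [289.3 246.3]
tip [277.2 267.2]
```

View pics/w1.png

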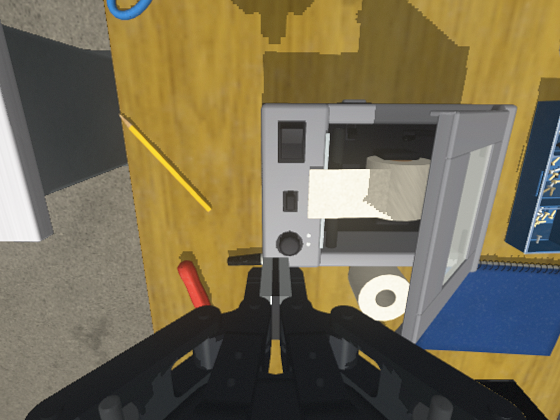

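The wrist view shows the rocker at (291,141), pause at (290,201) and feed at (289,243). That puts the printer centreline at y ≈ -0.062 and the key row at x ≈ 0.484. Next I push the cover down along its arc.

```bash
python3 -m creep '{"grip":[0,0,0,0,0],"slide":[[0.005,0.035,0],[0.005,0.07,0],[0.005,0.105,0],[0.005,0.105,0.02],[0.005,0.105,0.035]],"yaw":[0,0,0,0,0]}'
python3 -m creep '{"grip":[0,0,0,0,0],"slide":[[0,-0.003,0.008],[0,-0.006,0.016],[0,-0.009,0.024],[0,-0.012,0.032],[0,-0.015,0.04]],"yaw":[0,0,0,0,0]}'
python3 - <<'E'
from h import *
s=snapshot("wrist"); cv2.imwrite("pics/w2.png",s["img"][:,:,::-1])
E
```

```text
t: 3.02
tool_pos: [0.5761, -0.061, 0.3693]
eef_rot: [0.705, 0.709, 0.0, 0.001]
wrist_force: [-0.0, -0.6, -0.4]
opening: 0.001
finger_force: 0.4
t: 3.43
tool_pos: [0.5592, -0.0611, 0.3298]
eef_rot: [0.705, 0.709, 0.0, 0.001]
wrist_force: [-0.7, 0.1, 2.1]
opening: 0.002
finger_force: 0.6
```

View pics/w2.png

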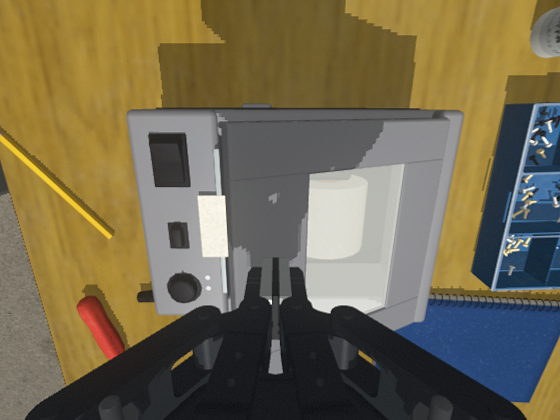

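The tips are on the cover's front frame and the cover is going down. I keep pushing.

```bash
python3 -m creep '{"grip":[0,0,0,0,0],"slide":[[0,-0.002,0.008],[0,-0.004,0.016],[0,-0.006,0.024],[0,-0.008,0.032],[0,-0.01,0.04]],"yaw":[0,0,0,0,0]}'
python3 -m creep '{"grip":[0,0,0,0,0],"slide":[[0,-0.001,0.004],[0,-0.001,0.008],[0,-0.002,0.012],[0,-0.002,0.016],[0,-0.002,0.018]],"yaw":[0,0,0,0,0]}'
```

```text
t: 3.9
tool_pos: [0.5492, -0.0612, 0.2888]
eef_rot: [0.705, 0.71, -0.0, -0.0]
wrist_force: [-0.3, -0.1, 2.5]
opening: 0.002
finger_force: 1.0
t: 4.32
tool_pos: [0.5476, -0.0612, 0.2715]
eef_rot: [0.705, 0.71, 0.0, 0.0]
wrist_force: [-1.8, 0.3, 2.6]
opening: 0.004
finger_force: 1.2
```

```bash
python3 -m creep '{"grip":[0,0],"slide":[[0,0,0.001],[0,0,0.001]],"yaw":[0,0]}'
python3 -m creep '{"grip":[0,0],"slide":[[0,0,0.001],[0,0,0.001]],"yaw":[0,0]}'
python3 -m creep '{"grip":[0,0],"slide":[[0,0,0.001],[0,0,0.001]],"yaw":[0,0]}'
```

```text
t: 4.48
tool_pos: [0.5476, -0.0612, 0.2706]
eef_rot: [0.705, 0.71, 0.0, -0.0]
wrist_force: [-0.6, -0.3, 1.2]
opening: -0.003
finger_force: 0.1
t: 4.65
tool_pos: [0.5477, -0.0612, 0.2704]
eef_rot: [0.705, 0.71, -0.0, -0.0]
wrist_force: [-2.2, 1.4, 6.0]
opening: -0.006
finger_force: 3.0
t: 4.82
tool_pos: [0.5478, -0.0612, 0.2702]
eef_rot: [0.705, 0.71, -0.0, -0.0]
wrist_force: [-5.1, 0.4, 11.8]
opening: -0.003
finger_force: 5.8
```

```bash
python3 -m creep '{"grip":[0,0,0,0,0],"slide":[[0,0,-0.02],[0,0,-0.04],[0,-0.03,-0.06],[0.0,-0.064,-0.07],[0.0,-0.064,-0.07]],"yaw":[0,0,0,0,0]}'
python3 - <<'E'
from h import *
s=snapshot("wrist"); cv2.imwrite("pics/w3.png",s["img"][:,:,::-1])
for n,p in dict(rocker=(.484,-.013,.09),on=(.483,-.001,.094),pause=(.484,-.07,.0905),feed=(.484,-.117,.091),FL=(.454,.021,.084),FR=(.456,-.149,.084)).items(): print(n,proj(s,p).round(1))
E
```

```text
t: 5.23
tool_pos: [0.4803, -0.0609, 0.3398]
eef_rot: [0.705, 0.71, -0.0, 0.0]
wrist_force: [0.5, -0.3, -0.5]
opening: 0.004
finger_force: 0.0
rocker [281.5 158.3]
on [280.4 142. ]
pause [280.5 231.4]
feed [279.7 283.7]
FL [239.5 108.3]
FR [247.7 310.4]
```

View pics/w3.png

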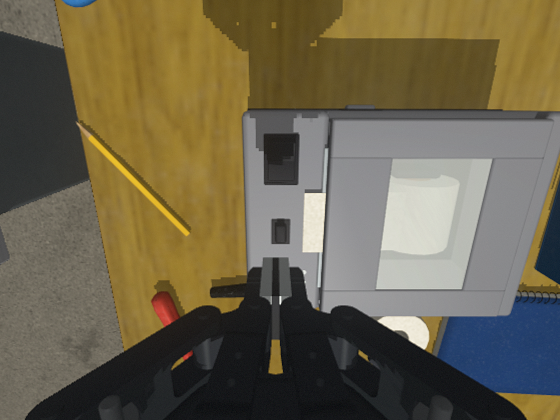

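The wrist view shows the cover lying flat, the rocker at (281,159) and the pause key at (281,231), within 1 px of prediction, so the printer has not shifted. I'll confirm the cover's height before switching on.

Run:
```python
from h import *
s=snapshot("wrist")
for a in (0,0.1):
  z=.088+.15*np.sin(a)+.01; x=.668-.15*np.cos(a)
  print(a,[proj(s,(x,y,z)).round(1).tolist() for y in (.018,-.142)])
w=snapshot("side"); b=cv2.resize(w["img"][140:255,220:380],None,fx=5,fy=5,interpolation=2)
for a in (0,.1):
  for y in (.018,-.142):
    p=(proj(w,(.668-.15*np.cos(a),y,.098+.15*np.sin(a)))-[220,140])*5; print(a,p.round()); 
cv2.imwrite("pics/side2.png",b[:,:,::-1])
```

```text
0 [[330.9, 113.3], [318.0, 314.4]]
0.1 [[336.4, 113.9], [321.5, 326.8]]
0 [430. 391.]
0 [565. 218.]
0.1 [430. 367.]
0.1 [566. 195.]
```

View pics/side2.png

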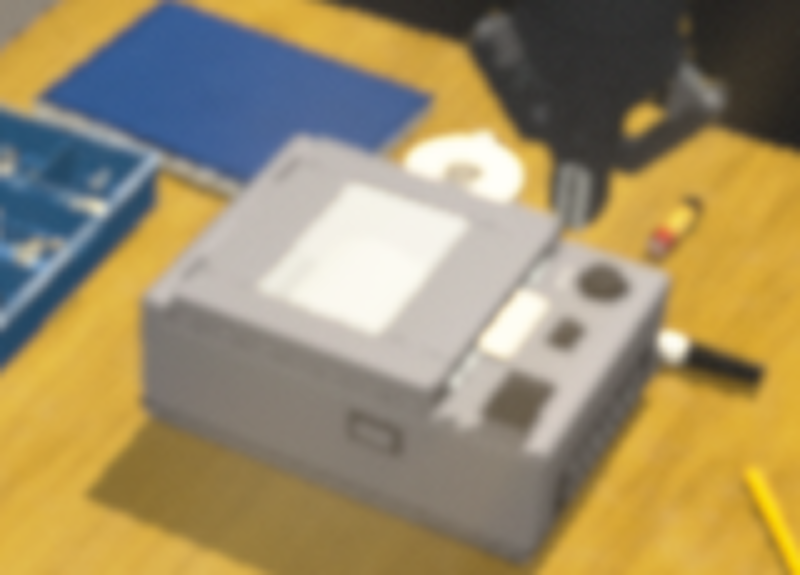

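The side view shows the cover flush, with its right front corner at (560,215), matching the predicted shut position (565,218). Now the rocker.

```bash
python3 -m creep '{"grip":[0,0,0,0,0],"slide":[[0.03,0.003,0],[0.061,0.003,0],[0.061,0.003,0.025],[0.061,0.003,0.05],[0.061,0.003,0.064]],"yaw":[0,0,0,0,0]}'
python3 -m creep '{"grip":[0,0,0,0,0],"slide":[[0,0,0.002],[0,0,0.004],[0,0,0.006],[0,0,0.008],[0,0,0.008]],"yaw":[0,0,0,0,0]}'
python3 -m creep '{"grip":[0,0],"slide":[[0,0,0.0015],[0,0,0.0015]],"yaw":[0,0]}'
python3 -m creep '{"grip":[0,0],"slide":[[0,0,0.0015],[0,0,0.0015]],"yaw":[0,0]}'
```

```text
t: 5.8
tool_pos: [0.4862, 0.0002, 0.2717]
eef_rot: [0.704, 0.71, -0.001, -0.002]
wrist_force: [0.1, 0.0, -0.4]
opening: 0.001
finger_force: 0.0
t: 6.22
tool_pos: [0.4868, -0.0008, 0.2677]
eef_rot: [0.705, 0.71, 0.001, 0.001]
wrist_force: [-0.4, -0.6, 0.1]
opening: -0.002
finger_force: 0.1
t: 6.38
tool_pos: [0.4865, -0.0006, 0.2659]
eef_rot: [0.705, 0.71, 0.001, 0.001]
wrist_force: [1.3, 0.3, 1.5]
opening: -0.001
finger_force: 0.7
t: 6.55
tool_pos: [0.486, -0.0006, 0.2636]
eef_rot: [0.705, 0.71, -0.0, 0.0]
wrist_force: [0.9, 0.0, 0.3]
opening: 0.001
finger_force: 0.0
```

```bash
python3 -m creep '{"grip":[0,0],"slide":[[0,0,0.001],[0,0,0.001]],"yaw":[0,0]}'
python3 -m creep '{"grip":[0,0],"slide":[[0,0,0.001],[0,0,0.001]],"yaw":[0,0]}'
```

```text
t: 6.72
tool_pos: [0.4861, -0.0006, 0.263]
eef_rot: [0.705, 0.71, -0.0, -0.0]
wrist_force: [-2.1, 0.7, 5.0]
opening: -0.001
finger_force: 2.6
t: 6.88
tool_pos: [0.4863, -0.0006, 0.263]
eef_rot: [0.705, 0.71, -0.001, -0.0]
wrist_force: [-5.9, 0.6, 12.8]
opening: 0.003
finger_force: 6.1
```

```bash
python3 -m creep '{"grip":[0,0,0,0,0],"slide":[[0,0,-0.025],[0,0,-0.06],[-0.04,-0.001,-0.06],[-0.08,-0.002,-0.06],[-0.116,-0.002,-0.06]],"yaw":[0,0,0,0,0]}'
python3 -m creep '{"grip":[0,0],"slide":[[0,0,0],[0,0,0]],"yaw":[0,0]}'
python3 - <<'E'
from h import *
s=snapshot("wrist"); cv2.imwrite("pics/w4.png",s["img"][:,:,::-1])
for n,p in dict(rocker=(.484,-.013,.09),pause=(.484,-.07,.0905),feed=(.484,-.117,.091)).items(): print(n,proj(s,p).round(1))
E
```

```text
t: 7.3
tool_pos: [0.4847, -0.1178, 0.3224]
eef_rot: [0.704, 0.71, 0.0, 0.001]
wrist_force: [0.1, 0.4, -1.0]
opening: -0.002
finger_force: 0.0
t: 7.47
tool_pos: [0.4847, -0.1181, 0.3215]
eef_rot: [0.706, 0.708, -0.0, -0.0]
wrist_force: [0.1, 0.8, -0.3]
opening: -0.002
finger_force: 0.0
rocker [276.1  68.6]
pause [275.7 162.9]
feed [275.3 228.7]
```

View pics/w4.png

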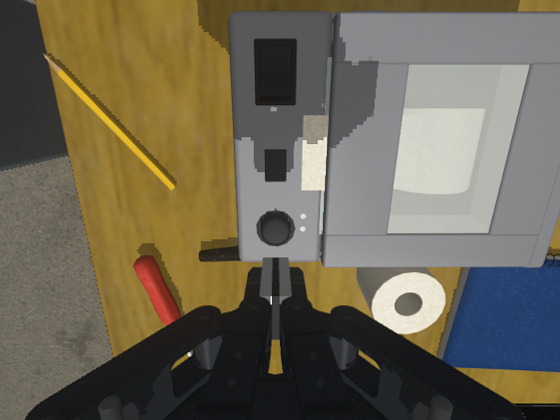

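The view shows feed at (275,228), on prediction, pause at (276,165) and the rocker lying flat at (276,72). Now the feed key: press it in and release.

```bash
python3 -m creep '{"grip":[0,0,0,0,0],"slide":[[0.001,0,0.03],[0.001,0,0.05],[0.001,0,0.053],[0.001,0,0.055],[0.001,0,0.057]],"yaw":[0,0,0,0,0]}'
python3 -m creep '{"grip":[0,0,0,0,0],"slide":[[0,0,0.0015],[0,0,0.003],[0,0,0.0045],[0,0,0.005],[0,0,0.005]],"yaw":[0,0,0,0,0]}'
python3 -m creep '{"grip":[0,0],"slide":[[0,0,0.001],[0,0,0.001]],"yaw":[0,0]}'
```

```text
t: 7.93
tool_pos: [0.4853, -0.1149, 0.2653]
eef_rot: [0.704, 0.71, 0.0, 0.0]
wrist_force: [-0.1, 0.3, 0.2]
opening: 0.0
finger_force: 0.0
t: 8.35
tool_pos: [0.4855, -0.1156, 0.2609]
eef_rot: [0.705, 0.709, 0.001, 0.001]
wrist_force: [0.3, 3.2, 6.3]
opening: 0.004
finger_force: 2.8
t: 8.52
tool_pos: [0.4856, -0.1156, 0.2607]
eef_rot: [0.705, 0.71, 0.001, 0.0]
wrist_force: [-3.8, 5.0, 11.7]
opening: 0.005
finger_force: 5.9
```

The force rises sharply at tip z = 0.087, so the key is fully in. I retract and check.

```bash
python3 -m creep '{"grip":[0,0,0,0,0],"slide":[[0,0,-0.02],[0,0,-0.05],[0,0,-0.085],[0,0,-0.12],[0,0,-0.12]],"yaw":[0,0,0,0,0]}'
python3 - <<'E'
from h import *
s=snapshot("wrist"); cv2.imwrite("pics/w5.png",s["img"][:,:,::-1])
for n,p in dict(rocker=(.484,-.013,.09),pause=(.484,-.07,.0905),feed=(.484,-.117,.091)).items(): print(n,proj(s,p).round(1))
E
```

```text
t: 8.93
tool_pos: [0.4866, -0.1165, 0.3869]
eef_rot: [0.705, 0.71, 0.002, 0.007]
wrist_force: [0.4, -0.5, 0.6]
opening: 0.001
finger_force: 0.0
rocker [269.   77.5]
pause [268.9 149. ]
feed [268.9 200.9]
```

View pics/w5.png

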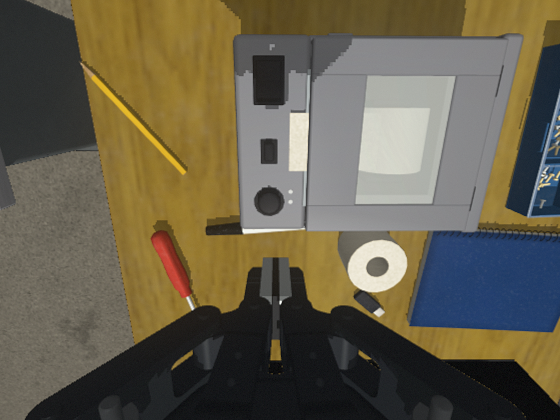

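The cover is flat and shut, the rocker is over at (269,80), and pause (269,151) and feed (269,201) are in place. Nothing else has moved and the arm is clear, so I hand in.

```bash
python3 -c "
from station import ticket
print(ticket.sign_off())"
```

```text
the job is handed in; nothing more can be done
None
```

I pushed the cover down to its stop, switched the power rocker on, then pressed the feed key fully in and released it, and handed the job in at about 9 s; the sign-off returned no verdict, so I'm going by the contact forces and camera views.

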